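Set the graduated ring of a carving stand to 90 degrees and wedge it fast

TASK

On the sloping carving stand, turn the graduated ring, by the round wooden blank fixed on it, until its scale reads 90 degrees at the index line. Then push the wedge down the slope by its orange thumb tab until it jams the steel brake bar fast against the ring, with the scale still at 90, and let go. Leave the sanding block, the tape roll and the oil can where they are.

Things in the scene. Friction and masses are not known exactly. Their poses are not given: they have to be found in the camera images.
- stand: Fixed wooden carving stand, 130 x 260 mm at its foot, its face (188 x 260 mm) sloping down to its front. Origin on the bench straight under the ring's centre; x level from front (low, to the robot) to back (high), y left, z up. Face frame = this frame moved 78 mm up, then turned -25 degrees about y: face x runs up the slope, face y left, face z straight out of the face (to the robot and up).
- face_centre (a point): Origin of the face frame: the ring's centre, in the surface of the sloping face, 78 mm above the bench. The face reaches from face x -94 to +94 mm and from face y -165 to +95 mm. Nothing on it but the blank and the thumb tab is higher than 15 mm.
- index_line (a point): Fixed index: white plate with one black line, at the ring's uphill edge (face x 76 to 90 mm, y 0, 11 mm high); this point is the middle of the line. The scale is read here.
- index_ring (a joint): Scale reading of the ring in rad (90 degrees = 1.571), at start 5 to 45 degrees. Aluminium disc, radius 72 mm, top 12 mm above the face. Turning it counter-clockwise, seen looking onto the face (positive about face z), raises the reading. Stops at -0.35 and 2.45. Turns with about 0.1 N m and stays where left.
- scale_zero (a point): Zero mark of the ring's scale (turns with it): long, broad, red. From it the scale runs clockwise round the ring, a mark every 10 degrees up to 120; those at 30, 60, 90 and 120 are long and black, the others short and black. The reading is the mark that stands at the index line. This point: 60 mm from the axis.
- blank_top (a point): Centre of the top of the light round wooden blank fixed to the middle of the ring: about 53 mm diameter, 28 mm high, its foot 16 mm (on a dark steel disc, radius 34 mm) and its top 44 mm above the face. Its axis is face z: grasp it with the tool leaning 25 degrees, along face z. Nothing taller than 16 mm lies within 110 mm of the axis.
- wedge_slide (a joint): Travel of the dark wooden wedge down the slope (along face -x) in m; 0 = as far up as it goes; at start 0 to 0.008. It slides with about 3 N; at about 0.024 the brake bar meets the ring and it begins to jam: the push then rises over about 5 mm (jammed near 0.029). A push of 8 to 20 N locks it; it stays jammed when released.
- thumb_tab (a point): Centre of the top of the wedge's orange thumb tab, 16 x 16 mm, standing straight out of the face, top 49 mm above it, the upper 34 mm free above wedge and guides (14 mm high). At face y -131 mm (right of the ring) and face x = 42 mm minus the wedge's travel. The bare face uphill of it leaves room to push with closed fingers.
- brake_bar: Steel bar with a rubber nose, 28 x 49 x 13 mm, in brass guides at the ring's right-hand side. The wedge drives it left (along face y), by one eighth of its own travel, across a gap of 3 mm onto the ring's rim. Origin: the face centre, moved along with it.
- sanding_block: Bystander: wooden sanding block, 78 x 99 x 32 mm, on the bench right of the stand; origin under its centre.
- tape_roll: Bystander: flat roll of cream masking tape, 104 mm across, 25 mm high, on the bench left of the stand; origin under its centre.
- oil_can: Bystander: red oil can with a thin spout, 64 mm across, 151 mm high, on the bench left of the tape roll; origin under its centre.

How it is judged:
By the outcome, as a careful person would: the job done as asked, in the order asked, and still so for the second after the job is handed in, with the robot touching nothing.
It also fails if it takes over 45 s, if anything falls off the work surface, if the arm or the gripper's body presses on something with over 40 N, if the wrist force passes 120 N, or if a joint passes its speed limit or range.

ROBOT

A 7-joint arm with a two-finger parallel gripper is mounted at the origin on a cart in front of the work surface, level with it; the furniture and walls round the work are solid. World frame = base frame: x ahead of the robot, y to its left, z up, the work surface at z = 0. Lengths are in mm, angles in rad, forces in N, time in s.
With the tool pointing down it reaches from about 400 to 875 mm from the base axis. Payload 6.5 kg.
Tool frame: the origin (TCP) lies midway between the tips of the shut fingers; the grasp point (between the pads) lies 19 mm behind it (arm.hold_point_z is the distance from the TCP to the grasp point, in mm); z points along the fingers, y is the line along which they close (so a half turn about z gives the same grasp; the last joint's range is limited). The gripper opens to 88 mm and grips with 3 to 60 N. Pads are 18 mm wide; open, the fingers measure 123 mm over their backs; the gripper's body (75 mm by 187 mm) begins 45 mm behind the grasp point.
Start: joints at [-1.218, 0.536, -0.004, 1.538, 0.003, 1.067, -0.071], TCP at [264.326, 593.82, 238.716] pointing down, gripper open.
Joint ranges: [-2.7, 2.7], [-0.37, 2.16], [-1.27, 1.26], [0.24, 2.4], [-1.31, 4.45], [0.19, 1.91], [-2.76, 2.76]. Speed limits (rad/s): [2.39, 2.39, 3.14, 3.14, 3.14, 3.14, 3.14].

INTERFACE

Orientations are given as a unit quaternion [w, x, y, z].
In Python, from rig import monitor, grab_frame, camera_model, hand_in, arm gives the robot as it stands.
- The arm moves only by the shell command python3 -m jog 'ROWS'. ROWS is JSON, a list of rows, each an object of numbers: "fingers": the opening, from -1 (shut) to 1 (fully open); "x", "y", "z": the shift along the tool's x, y, z scaled (see below); "turn": the turn about the tool's z scaled (see below). A call has 1 to 20 rows; each row shifts and turns the commanded pose from where the row before left it, along the tool's axes as they then stand; what a row does not reach is not made up. The controller multiplies each number of a shift by 50 mm and each number of a turn by 6 degrees. A row lasts 1/10 s, in which the tool goes at most 50 mm and 8.59 degrees, less where a joint would pass 70% of its speed; a pose out of reach is approached as far as the arm can. A call with a number of a shift or a turn outside -1 to 1 is refused whole. A call with a gripper value outside its range is refused whole. The fingers move at their own pace and stop on an object; the grip force is fixed at half the most. Time passes only in rows, so rows that do not move let the fingers close. It gives the time, the measured TCP pose, the force, the opening and the grip force at its end, in the units of the state.
- monitor.observe(): the state, without advancing time (a new reading comes with each control period).
- grab_frame(name): name is "scene" or "side" or "wrist"; returns the picture (400x640x3 uint8, red, green, blue); there is no depth.
- camera_model(name): a dict with "fx", "fy", "cx", "cy" (pixels), "dist" ([k1, k2, p1, p2, k3] as OpenCV has them; the pictures are not rectified), "rvec" (rotation vector, rad) and "tvec" (3), from world to camera coordinates, as OpenCV has them. Camera axes: x right, y down, z forward; pixel columns grow to the right and rows downward; lengths in mm; the calibration is good to about 2 mm. A picture is of the moment at which its call begins: read the wrist's pose just before it. camera_model takes no time and is no camera call; for the wrist camera it gives the pose at the moment of the call.
- hand_in(): hands the job in; it is judged then, once.
The state is a dict: "t": time; "joints": joint angles; "joint_velocities": joint speeds; "joint_torque": joint torques, N m; "position": TCP position; "tool_rot": TCP orientation; "wrist_force": force on the tool from outside, world axes, zero at the start; "ft_torque": the same for the moment, N m; "finger_gap": opening from 0.0 (shut) to 1.0 (fully open); "grip_force": force on a finger pad.
Only numpy, scipy, OpenCV 4.12 (cv2) and the standard library are available. Lean on these libraries where they do the work, as an engineer would, in place of code of your own. Each camera call takes 0.05 s, during which the arm holds its last target. There are 200 camera calls.

## Working session

There is one attempt and no reset: what is moved stays moved. The work goes in short steps, Python scripts to look and compute and a shell command to move; the robot and the scene stay as the last step left them, time stands still between calls to the robot, and variables do not carry over. Pictures are saved under pics/ and viewed, at most 10 in all, crops included, and the job is handed in when it is done.

```bash
mkdir -p pics; ls
python3 - <<'E'
from rig import monitor, grab_frame, camera_model, arm
import cv2
print(monitor.observe())
for n in("scene","side"):
    print(n,camera_model(n)); cv2.imwrite(f"pics/{n}0.png",grab_frame(n)[...,::-1])
E
```

```text
pics
{'t': 0.0, 'joints': array([-1.21822559,  0.53713974, -0.00442813,  1.53884662,  0.00252914,
        1.0672925 , -0.07121315]), 'joint_velocities': array([-6.14875841e-04, -3.05097849e-05, -1.30603328e-03, -2.34190185e-03,
       -3.28009608e-04,  4.62061926e-04,  4.62504642e-05]), 'joint_torque': array([-5.14931362e-04, -5.70987725e+01,  9.90586393e-01, -2.51603776e+01,
       -5.61842113e-02,  1.79332390e-02,  1.56605042e-04]), 'position': array([264.07187588, 593.2821982 , 237.86660844]), 'tool_rot': array([-1.41757206e-04,  2.07851095e-01,  9.78160118e-01, -8.28610755e-04]), 'wrist_force': array([-0.17361379, -0.85764679,  0.55025693]), 'ft_torque': array([-0.01804874,  0.05034275,  0.02345127]), 'grip_force': 0.0, 'finger_gap': 1.0017343747478324}
scene {'fx': 478.9826880465006, 'fy': 478.9826880465006, 'cx': 318.2286089144127, 'cy': 201.65616763575505, 'dist': array([-0.03017914,  0.        ,  0.        ,  0.        ,  0.        ]), 'rvec': array([ 2.28742225, -0.73261087,  0.29255804]), 'tvec': array([-396.64226506,  354.31365248, 1208.14294166])}
side {'fx': 370.9357769237344, 'fy': 370.9357769237344, 'cx': 319.90715434823215, 'cy': 199.63467351973964, 'dist': array([-0.04420548,  0.        ,  0.        ,  0.        ,  0.        ]), 'rvec': array([ 2.22738146, -0.02355247,  0.00635955]), 'tvec': array([-556.42064733,  144.13900329, 1122.21704589])}
```

View pics/scene0.png

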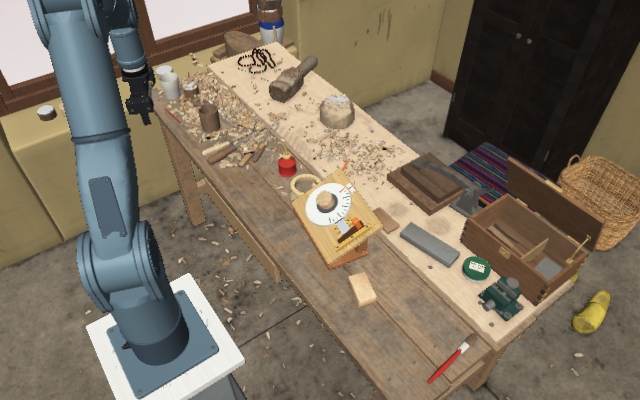

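View pics/side0.png

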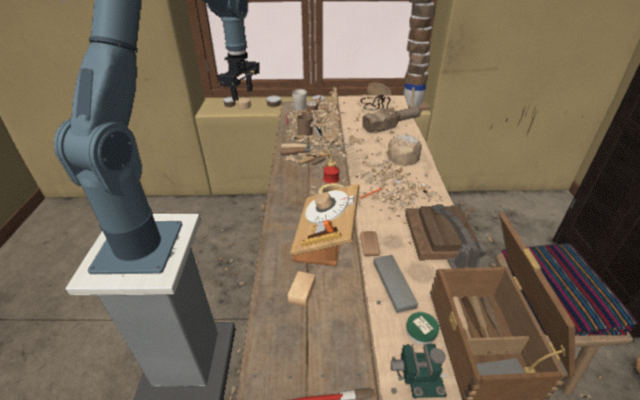

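The stand shows at about (330,212) in the scene view and (325,215) in the side view. The blank is at (326,200) scene and (324,201) side, with the orange tab at the lower right. I'll zoom in on both.

Run:
```python
import cv2,numpy as np
a=cv2.imread("pics/scene0.png")[160:275,280:390]; b=cv2.imread("pics/side0.png")[170:275,280:370]
a=cv2.resize(a,None,fx=4,fy=4,interpolation=cv2.INTER_CUBIC); b=cv2.resize(b,None,fx=4,fy=4,interpolation=cv2.INTER_CUBIC)
h=460; b=cv2.copyMakeBorder(b,0,h-b.shape[0],0,0,cv2.BORDER_CONSTANT)
cv2.imwrite("pics/crop0.png",np.hstack([a,b[:h]])); print(a.shape,b.shape)
```

```text
(460, 440, 3) (460, 360, 3)
```

View pics/crop0.png

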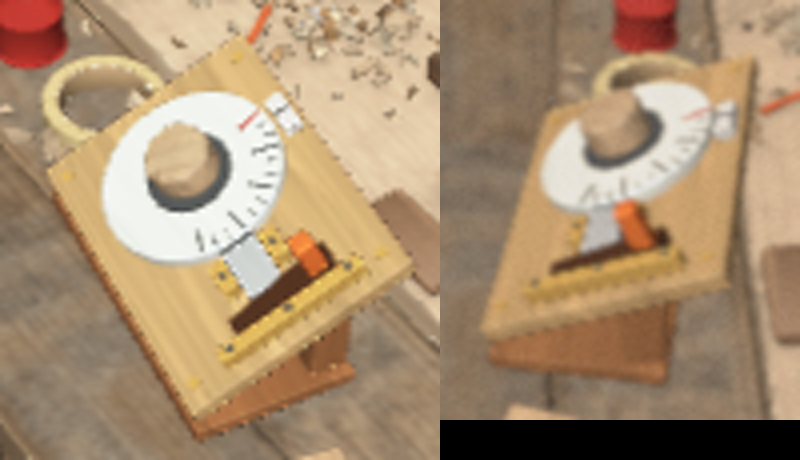

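The crop shows the face corners, the index plate at crop (285,112) and the red zero mark just left of it. I'll fit the stand's x, y and yaw to those corners in both views.

```bash
cat > h.py <<'E'
import numpy as np, cv2
from scipy.optimize import least_squares
from scipy.spatial.transform import Rotation as R
from rig import camera_model
def proj(P,c):
    return cv2.projectPoints(np.asarray(P,float).reshape(-1,1,3),c["rvec"],c["tvec"],np.array([[c["fx"],0,c["cx"]],[0,c["fy"],c["cy"]],[0,0,1]]),c["dist"])[0].reshape(-1,2)
def face(p):  # stand pose x,y,yaw -> R,t of the face
    return R.from_euler("z",p[2])*R.from_euler("y",-25,degrees=True), np.array([p[0],p[1],78.])
def f2w(P,p):
    r,t=face(p); return r.apply(P)+t
def ray(uv,c):
    K=np.array([[c["fx"],0,c["cx"]],[0,c["fy"],c["cy"]],[0,0,1]])
    n=cv2.undistortPoints(np.array(uv,float).reshape(-1,1,2),K,c["dist"]).reshape(-1,2)
    M=cv2.Rodrigues(c["rvec"])[0]
    return -M.T@c["tvec"], np.c_[n,np.ones(len(n))]@M
def onface(uv,c,p,h):  # pixel -> face coords at height h
    o,d=ray(uv,c); r,t=face(p); o=r.inv().apply(o-t); d=r.inv().apply(d)
    return o+d*((h-o[2])/d[:,2])[:,None]
def tcp_move(target,q,state):  # shift in tool frame (units of 50mm)
    T=R.from_quat(np.roll(state["tool_rot"],-1)); return T.inv().apply(np.array(target)-state["position"])/50
E
python3 - <<'E'
from h import *
F=np.array([[-94,95,0],[94,95,0],[94,-165,0],[-94,-165,0],[83,0,11]],float)
S=np.array([[50,172],[245,42],[410,268],[197,414],[285,113]])/4+[280,160]
D=(np.array([[548,110],[755,60],[725,288],[485,332],[727,120]])-[440,0])/4+[280,170]
cs,cd=camera_model("scene"),camera_model("side")
f=lambda p:np.r_[proj(f2w(F,p),cs)-S,proj(f2w(F,p),cd)-D].ravel()
for y0 in(0,-.5):
    s=least_squares(f,[600,0,y0],x_scale=[100,100,1],loss="soft_l1"); print(s.x,s.cost)
print(np.round(s.fun.reshape(-1,2),1))
p=s.x; np.save("p.npy",p)
print("red",onface(np.array([[248,122]])/4+[280,160],cs,p,12),"tab",onface(np.array([[302,238]])/4+[280,160],cs,p,49))
print("blank",onface(np.array([[180,146]])/4+[280,160],cs,p,44))
print("tcp blank top",f2w(np.array([[0,0,44],[0,0,144.],[42,-131,49]]),p))
E
```

```text
[ 5.82917406e+02  7.18210029e+01 -1.82679413e-01] 8.128196642698029
[ 5.82917406e+02  7.18210030e+01 -1.82679381e-01] 8.128196642690767
[[-0.4 -0.1]
 [ 0.6 -2.2]
 [ 2.2 -0.8]
 [-0.6  1.2]
 [ 0.9 -0.1]
 [-0.1  0.9]
 [ 0.2 -1.3]
 [-0.3 -2. ]
 [-1.8  0.7]
 [-0.2 -0. ]]
red [[54.54401606 13.46798894 12.        ]] tab [[  38.36703772 -124.98125483   49.        ]]
blank [[ 3.63107307  5.92804752 44.        ]]
tcp blank top [[564.6316178   75.19910099 117.87754263]
 [523.07300841  82.87659649 208.50832133]
 [576.18711441 -60.15231197 140.15904856]]
```

```bash
python3 -m jog --help; python3 -m jog '[{"turn_y":9}]'; python3 -m jog '[{"turn":9}]'; python3 -c "
import rig;print([a for a in dir(rig.arm) if a[0]!='_'])"
```

```text
['Unreachable', 'hold_point_z']invalid input: not JSON, or not a number
invalid input at $[0]: expected keys fingers, x, y, z, turn
invalid input at $[0]: expected keys fingers, x, y, z, turn
```

```bash
python3 -m jog '[{"fingers":1,"x":0,"y":0,"z":-0.9,"turn":0},{"fingers":1,"x":-0.67,"y":-0.51,"z":0,"turn":0},{"fingers":1,"x":-0.67,"y":-0.51,"z":0,"turn":0},{"fingers":1,"x":-0.67,"y":-0.51,"z":0,"turn":0},{"fingers":1,"x":-0.67,"y":-0.51,"z":0,"turn":0},{"fingers":1,"x":-0.67,"y":-0.51,"z":0,"turn":0},{"fingers":1,"x":-0.67,"y":-0.51,"z":0,"turn":0},{"fingers":1,"x":-0.67,"y":-0.51,"z":0,"turn":0},{"fingers":1,"x":-0.67,"y":-0.51,"z":0,"turn":0},{"fingers":1,"x":-0.67,"y":-0.51,"z":0,"turn":0},{"fingers":1,"x":-0.67,"y":-0.51,"z":0,"turn":0},{"fingers":1,"x":-0.67,"y":-0.51,"z":0,"turn":0},{"fingers":1,"x":-0.67,"y":-0.51,"z":0,"turn":0},{"fingers":1,"x":-0.67,"y":-0.51,"z":0,"turn":0},{"fingers":1,"x":-0.67,"y":-0.51,"z":0,"turn":0},{"fingers":1,"x":0,"y":0,"z":0,"turn":-0.75},{"fingers":1,"x":0,"y":0,"z":0,"turn":-0.75},{"fingers":1,"x":0,"y":0,"z":0,"turn":-0.75},{"fingers":1,"x":0,"y":0,"z":0,"turn":0},{"fingers":1,"x":0,"y":0,"z":0,"turn":0}]'
python3 - <<'E'
from rig import *; import cv2
print(monitor.observe()["joints"]); print(camera_model("wrist")); cv2.imwrite("pics/w0.png",grab_frame("wrist")[...,::-1])
E
```

```text
t: 2.1
position: [547.4, 76.9, 283.5]
tool_rot: [-0.0, 0.092, 0.996, -0.0]
wrist_force: [-0.8, 0.7, 0.2]
finger_gap: 0.994
grip_force: 0.0
[-0.37918951  0.32415057  0.19915205  1.75999834 -0.07212284  1.06494893
  1.23045082]
{'fx': 342.59612547967964, 'fy': 342.59612547967964, 'cx': 321.39776528259796, 'cy': 198.46725979224044, 'dist': array([0.01158516, 0.        , 0.        , 0.        , 0.        ]), 'rvec': array([-2.22337719, -1.8471938 , -0.28670526]), 'tvec': array([-175.02656928, -554.57308427,  274.90526619])}
```

View pics/w0.png

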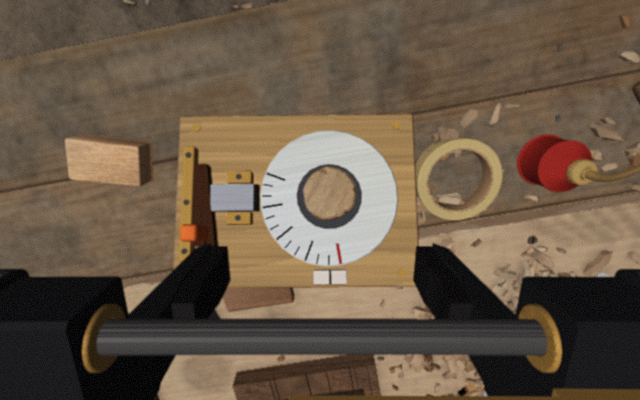

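The wrist view shows the ring centred near (329,197), the red zero mark at (338,253), the index line at (331,277) and the orange tab at (189,232). I'll refit the stand from these.

```bash
cat > w.py <<'E'
import sys; from h import *; from rig import grab_frame, monitor
def red(im,c,p):
    h=cv2.cvtColor(im,cv2.COLOR_RGB2HSV).astype(int)
    m=((h[...,0]<8)|(h[...,0]>170))&(h[...,1]>110)&(h[...,2]>60)
    v,u=np.nonzero(m); f=onface(np.c_[u,v],c,p,12); r=np.hypot(f[:,0],f[:,1]); k=(r>45)&(r<73)&(f[:,0]>-40)|False
    f=f[k]; return f.mean(0),np.degrees(np.arctan2(f[:,1].mean(),f[:,0].mean())),k.sum()
def blob(m):
    n,l,s,ce=cv2.connectedComponentsWithStats(m.astype(np.uint8)); i=1+s[1:,4].argmax(); return ce[i],s[i],l==i
E
python3 - <<'E'
from w import *
c=camera_model("wrist"); im=cv2.imread("pics/w0.png")[...,::-1].copy(); p0=np.load("p.npy")
h=cv2.cvtColor(im,cv2.COLOR_RGB2HSV)
# ring edge
white=(h[...,1]<40)&(h[...,2]>150); ce,s,m=blob(white); print("ring",ce,s)
hull=cv2.convexHull(np.argwhere(m)[:,::-1].astype(np.int32)); el=cv2.fitEllipse(hull); print(el)
org=(h[...,0]>4)&(h[...,0]<14)&(h[...,1]>200)&(h[...,2]>150); org[:,260:]=0; tab,s,_=blob(org); print("tab",tab,s)
F=np.array([[-94,95,0],[94,95,0],[-94,-165,0],[83,0,11],[0,0,12]],float)
U=np.array([[412,115],[416,286],[180,117],[331,277],el[0]])
f=lambda p:(proj(f2w(F,p),c)-U).ravel()
s=least_squares(f,p0,x_scale=[100,100,1],loss="soft_l1"); print(s.x,np.round(s.fun.reshape(-1,2),1))
p=s.x; np.save("p.npy",p)
for q in(p0,p): print("red",red(im,c,q),"tab",onface([tab],c,q,49),"idx",onface([[331,277]],c,q,11),"blank",onface([[329,192]],c,q,44))
st=monitor.observe(); g=f2w(np.array([[-4.6,0,24.]]),p)[0]; print("TCP grasp",g, "shift",tcp_move(g,0,st)*50,st["position"])
print("yaw tool y",np.degrees(np.arctan2(*R.from_quat(np.roll(st["tool_rot"],-1)).apply([0,1,0])[1::-1])),"face y",90+np.degrees(p[2]))
E
```

```text
ring [329.63600819 197.39666729] [  260   131   138   135 10742]
((328.4701843261719, 197.94239807128906), (135.17921447753906, 136.54136657714844), 92.39653778076172)
tab [190.03846154 233.21794872] [182 225  13  16  78]
[ 5.81722155e+02  7.72560297e+01 -1.71985063e-01] [[ 0.7 -1. ]
 [ 4.8  1.4]
 [-1.  -0.2]
 [-1.4  1.6]
 [ 0.  -0.5]]
red (array([55.16631814, 15.18683734, 12.        ]), np.float64(15.391795770320266), np.int64(35)) tab [[  36.00161549 -123.79003428   49.        ]] idx [[79.57836163  7.3610693  11.        ]] blank [[-3.09936945  4.95660019 44.        ]]
red (array([57.19300247,  9.51322187, 12.        ]), np.float64(9.443854914319486), np.int64(35)) tab [[  36.72184909 -128.93273338   49.        ]] idx [[81.4663011   1.46932693 11.        ]] blank [[-1.00500022e+00  1.77871601e-02  4.40000000e+01]]
TCP grasp [567.621444    79.70533842  97.80734288] shift [-19.35091867   6.41994038 185.75747517] [547.48143146  76.96620551 283.57168369]
yaw tool y 79.40230678277642 face y 80.14598173223906
```

```bash
python3 -m jog '[{"fingers":1,"x":-0.39,"y":0.13,"z":0,"turn":0},{"fingers":1,"x":0,"y":0,"z":0.6,"turn":0.75},{"fingers":1,"x":0,"y":0,"z":0.6,"turn":0.75},{"fingers":1,"x":0,"y":0,"z":0.6,"turn":0.75},{"fingers":1,"x":0,"y":0,"z":0.6,"turn":0},{"fingers":1,"x":0,"y":0,"z":0.6,"turn":0},{"fingers":1,"x":0,"y":0,"z":0.4,"turn":0},{"fingers":1,"x":0,"y":0,"z":0.2,"turn":0},{"fingers":1,"x":0,"y":0,"z":0.1,"turn":0},{"fingers":1,"x":0,"y":0,"z":0,"turn":0},{"fingers":1,"x":0,"y":0,"z":0,"turn":0}]'
python3 - <<'E'
from w import *
p=np.load("p.npy"); st=monitor.observe(); g=f2w(np.array([[-4.6,0,24.]]),p)[0]; print(tcp_move(g,0,st)*50)
E
```

```text
t: 3.25
position: [568.8, 79.9, 99.7]
tool_rot: [0.001, 0.208, 0.978, 0.0]
wrist_force: [-0.1, -0.2, 0.1]
finger_gap: 1.001
grip_force: 0.0
[ 0.98481184 -0.6339359   1.89970686]
```

```bash
python3 -m jog '[{"fingers":-1,"x":0,"y":0,"z":0,"turn":0},{"fingers":-1,"x":0,"y":0,"z":0,"turn":0},{"fingers":-1,"x":0,"y":0,"z":0,"turn":0},{"fingers":-1,"x":0,"y":0,"z":0,"turn":0},{"fingers":-1,"x":0,"y":0,"z":0,"turn":0},{"fingers":-1,"x":0,"y":0,"z":0,"turn":0}]'
```

```text
t: 3.85
position: [568.2, 80.1, 98.9]
tool_rot: [0.0, 0.208, 0.978, 0.0]
wrist_force: [0.1, 0.6, 0.5]
finger_gap: 0.615
grip_force: 29.8
```

```bash
python3 -m jog '[{"fingers":-1,"x":0,"y":0,"z":0,"turn":-0.5},{"fingers":-1,"x":0,"y":0,"z":0,"turn":-0.5},{"fingers":-1,"x":0,"y":0,"z":0,"turn":-0.5},{"fingers":-1,"x":0,"y":0,"z":0,"turn":-0.5},{"fingers":-1,"x":0,"y":0,"z":0,"turn":-0.5},{"fingers":-1,"x":0,"y":0,"z":0,"turn":-0.5},{"fingers":-1,"x":0,"y":0,"z":0,"turn":-0.5},{"fingers":-1,"x":0,"y":0,"z":0,"turn":-0.5},{"fingers":-1,"x":0,"y":0,"z":0,"turn":-0.5},{"fingers":-1,"x":0,"y":0,"z":0,"turn":0},{"fingers":-1,"x":0,"y":0,"z":0,"turn":0}]'
python3 - <<'E'
from w import *
p=np.load("p.npy"); c=camera_model("wrist"); im=grab_frame("wrist"); print(red(im,c,p))
cs=camera_model("scene"); s=grab_frame("scene"); print(red(s,cs,p)); cv2.imwrite("pics/s1.png",s[...,::-1]);cv2.imwrite("pics/w1.png",im[...,::-1])
E
```

```text
t: 4.95
position: [568.7, 80.5, 98.8]
tool_rot: [0.001, -0.026, 1.0, 0.0]
wrist_force: [3.2, 5.2, -3.7]
finger_gap: 0.616
grip_force: 31.0
(array([50.32617595, 25.85524659, 12.        ]), np.float64(27.19198877380014), np.int64(179))
(array([nan, nan, nan]), np.float64(nan), np.int64(0))w.py:6: RuntimeWarning: Mean of empty slice.
  f=f[k]; return f.mean(0),np.degrees(np.arctan2(f[:,1].mean(),f[:,0].mean())),k.sum()
  ret = um.true_divide(
  ret = ret.dtype.type(ret / rcount)
```

```bash
python3 -m jog '[{"fingers":1,"x":0,"y":0,"z":0,"turn":0},{"fingers":1,"x":0,"y":0,"z":0,"turn":0},{"fingers":1,"x":0,"y":0,"z":0,"turn":0},{"fingers":1,"x":0,"y":0,"z":0,"turn":0.9},{"fingers":1,"x":0,"y":0,"z":0,"turn":0.9},{"fingers":1,"x":0,"y":0,"z":0,"turn":0.9},{"fingers":1,"x":0,"y":0,"z":0,"turn":0.9},{"fingers":1,"x":0,"y":0,"z":0,"turn":0.9},{"fingers":1,"x":0,"y":0,"z":0,"turn":0},{"fingers":1,"x":0,"y":0,"z":0,"turn":0}]'
python3 - <<'E'
from w import *
p=np.load("p.npy"); c=camera_model("wrist"); im=grab_frame("wrist"); print(red(im,c,p)); cv2.imwrite("pics/w2.png",im[...,::-1])
st=monitor.observe(); g=f2w(np.array([[-4.6,0,24.]]),p)[0]; print(tcp_move(g,0,st)*50)
E
```

```text
t: 6.05
position: [567.8, 79.7, 98.7]
tool_rot: [-0.0, 0.207, 0.978, -0.0]
wrist_force: [-0.1, 0.1, 0.9]
finger_gap: 1.001
grip_force: 0.0
(array([54.28952766, 27.40903501, 12.        ]), np.float64(26.787740486464962), np.int64(203))
[ 0.27083715 -0.06074915  0.9142971 ]
```

View pics/w2.png

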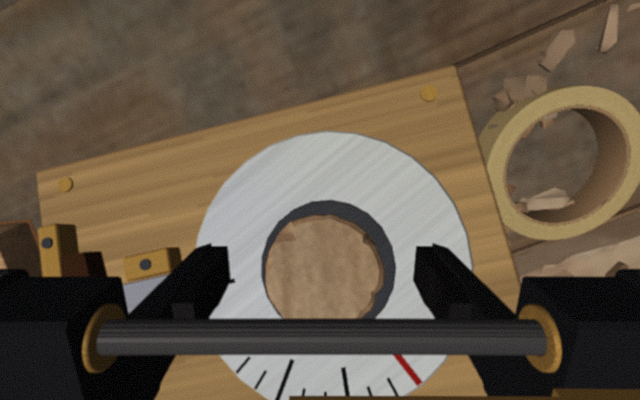

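```bash
python3 -m jog '[{"fingers":-1,"x":0,"y":0,"z":0,"turn":0},{"fingers":-1,"x":0,"y":0,"z":0,"turn":0},{"fingers":-1,"x":0,"y":0,"z":0,"turn":0},{"fingers":-1,"x":0,"y":0,"z":0,"turn":0},{"fingers":-1,"x":0,"y":0,"z":0,"turn":-0.7},{"fingers":-1,"x":0,"y":0,"z":0,"turn":-0.7},{"fingers":-1,"x":0,"y":0,"z":0,"turn":-0.7},{"fingers":-1,"x":0,"y":0,"z":0,"turn":-0.7},{"fingers":-1,"x":0,"y":0,"z":0,"turn":-0.7},{"fingers":-1,"x":0,"y":0,"z":0,"turn":-0.7},{"fingers":-1,"x":0,"y":0,"z":0,"turn":-0.7},{"fingers":-1,"x":0,"y":0,"z":0,"turn":0},{"fingers":1,"x":0,"y":0,"z":0,"turn":0},{"fingers":1,"x":0,"y":0,"z":0,"turn":0},{"fingers":1,"x":0,"y":0,"z":0,"turn":0.9},{"fingers":1,"x":0,"y":0,"z":0,"turn":1},{"fingers":1,"x":0,"y":0,"z":0,"turn":1},{"fingers":1,"x":0,"y":0,"z":0,"turn":1},{"fingers":1,"x":0,"y":0,"z":0,"turn":1},{"fingers":1,"x":0,"y":0,"z":0,"turn":0}]'
python3 - <<'E'
from w import *
p=np.load("p.npy"); c=camera_model("wrist"); im=grab_frame("wrist"); print(red(im,c,p)); cv2.imwrite("pics/w3.png",im[...,::-1])
st=monitor.observe(); g=f2w(np.array([[-4.6,0,24.]]),p)[0]; print(tcp_move(g,0,st)*50)
E
```

```text
t: 8.1
position: [567.8, 79.5, 98.6]
tool_rot: [-0.0, 0.209, 0.978, -0.0]
wrist_force: [-0.1, 0.3, 0.5]
finger_gap: 1.003
grip_force: 0.0Traceback (most recent call last):
  File "<stdin>", line 2, in <module>
  File "w.py", line 5, in red
    v,u=np.nonzero(m); f=onface(np.c_[u,v],c,p,12); r=np.hypot(f[:,0],f[:,1]); k=(r>45)&(r<73)&(f[:,0]>-40)|False
                         ~~~~~~^^^^^^^^^^^^^^^^^^^
  File "h.py", line 17, in onface
    o,d=ray(uv,c); r,t=face(p); o=r.inv().apply(o-t); d=r.inv().apply(d)
        ~~~^^^^^^
  File "h.py", line 13, in ray
    n=cv2.undistortPoints(np.array(uv,float).reshape(-1,1,2),K,c["dist"]).reshape(-1,2)
      ~~~~~~~~~~~~~~~~~~~^^^^^^^^^^^^^^^^^^^^^^^^^^^^^^^^^^^^^^^^^^^^^^^^
cv2.error: OpenCV(4.12.0) /io/opencv/modules/calib3d/src/undistort.dispatch.cpp:347: error: (-215:Assertion failed) CV_IS_MAT(_src) && CV_IS_MAT(_dst) && (_src->rows == 1 || _src->cols == 1) && (_dst->rows == 1 || _dst->cols == 1) && _src->cols + _src->rows - 1 == _dst->rows + _dst->cols - 1 && (CV_MAT_TYPE(_src->type) == CV_32FC2 || CV_MAT_TYPE(_src->type) == CV_64FC2) && (CV_MAT_TYPE(_dst->type) == CV_32FC2 || CV_MAT_TYPE(_dst->type) == CV_64FC2) in function 'cvUndistortPointsInternal'
```

```bash
python3 -m jog '[{"fingers":-1,"x":0,"y":0,"z":0,"turn":0},{"fingers":-1,"x":0,"y":0,"z":0,"turn":0},{"fingers":-1,"x":0,"y":0,"z":0,"turn":0},{"fingers":-1,"x":0,"y":0,"z":0,"turn":0},{"fingers":-1,"x":0,"y":0,"z":0,"turn":-0.7},{"fingers":-1,"x":0,"y":0,"z":0,"turn":-0.7},{"fingers":-1,"x":0,"y":0,"z":0,"turn":-0.7},{"fingers":-1,"x":0,"y":0,"z":0,"turn":-0.7},{"fingers":-1,"x":0,"y":0,"z":0,"turn":-0.7},{"fingers":-1,"x":0,"y":0,"z":0,"turn":-0.7},{"fingers":-1,"x":0,"y":0,"z":0,"turn":-0.7},{"fingers":-1,"x":0,"y":0,"z":0,"turn":0},{"fingers":1,"x":0,"y":0,"z":0,"turn":0},{"fingers":1,"x":0,"y":0,"z":0,"turn":0},{"fingers":1,"x":0,"y":0,"z":0,"turn":0.9},{"fingers":1,"x":0,"y":0,"z":0,"turn":1},{"fingers":1,"x":0,"y":0,"z":0,"turn":1},{"fingers":1,"x":0,"y":0,"z":0,"turn":1},{"fingers":1,"x":0,"y":0,"z":0,"turn":1},{"fingers":1,"x":0,"y":0,"z":0,"turn":0}]'
python3 -m jog '[{"fingers":1,"x":0,"y":0,"z":-0.8,"turn":0},{"fingers":1,"x":0,"y":0,"z":-0.8,"turn":0},{"fingers":1,"x":0,"y":0,"z":-0.8,"turn":0},{"fingers":1,"x":0,"y":0,"z":-0.6,"turn":0},{"fingers":1,"x":0,"y":0,"z":0,"turn":0},{"fingers":1,"x":0,"y":0,"z":0,"turn":0}]'
python3 - <<'E'
from w import *
p=np.load("p.npy"); c=camera_model("wrist"); im=grab_frame("wrist"); cv2.imwrite("pics/w4.png",im[...,::-1]); print(red(im,c,p))
st=monitor.observe(); g=f2w(np.array([[-4.6,0,24.]]),p)[0]; print(tcp_move(g,0,st)*50)
E
```

```text
t: 10.15
position: [567.8, 79.4, 98.6]
tool_rot: [-0.0, 0.209, 0.978, -0.0]
wrist_force: [-0.3, -0.6, -0.4]
finger_gap: 1.0
grip_force: 0.0
t: 10.75
position: [568.0, 79.5, 249.0]
tool_rot: [0.0, 0.207, 0.978, 0.0]
wrist_force: [0.3, -0.4, -0.4]
finger_gap: 0.998
grip_force: 0.0
(array([25.9348155 , 53.21815727, 12.        ]), np.float64(64.0186273870548), np.int64(54))
[ -0.32391063   0.40787622 150.14515654]
```

View pics/w4.png

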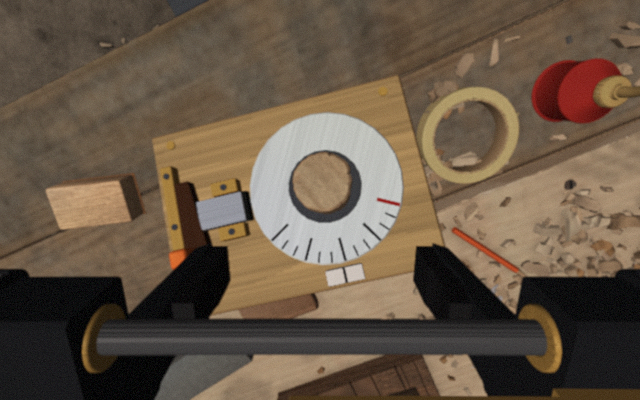

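The view shows the red mark at (388,202), the 60 mark at (341,248) and the index line at (345,273), so the scale reads about 62. One more full stroke at about 18.6 degrees, then a close measurement of ring and index.

```bash
python3 -m jog '[{"fingers":1,"x":0,"y":0,"z":0.8,"turn":0},{"fingers":1,"x":0,"y":0,"z":0.8,"turn":0},{"fingers":1,"x":0,"y":0,"z":0.8,"turn":0},{"fingers":1,"x":0,"y":0,"z":0.4,"turn":0},{"fingers":1,"x":0,"y":0,"z":0.2,"turn":0},{"fingers":1,"x":0,"y":0,"z":0,"turn":0},{"fingers":-1,"x":0,"y":0,"z":0,"turn":0},{"fingers":-1,"x":0,"y":0,"z":0,"turn":0},{"fingers":-1,"x":0,"y":0,"z":0,"turn":0},{"fingers":-1,"x":0,"y":0,"z":0,"turn":0},{"fingers":-1,"x":0,"y":0,"z":0,"turn":-0.7},{"fingers":-1,"x":0,"y":0,"z":0,"turn":-0.7},{"fingers":-1,"x":0,"y":0,"z":0,"turn":-0.7},{"fingers":-1,"x":0,"y":0,"z":0,"turn":-0.7},{"fingers":-1,"x":0,"y":0,"z":0,"turn":-0.7},{"fingers":-1,"x":0,"y":0,"z":0,"turn":-0.7},{"fingers":-1,"x":0,"y":0,"z":0,"turn":-0.7},{"fingers":-1,"x":0,"y":0,"z":0,"turn":0}]'
python3 -m jog '[{"fingers":1,"x":0,"y":0,"z":0,"turn":0},{"fingers":1,"x":0,"y":0,"z":0,"turn":0},{"fingers":1,"x":0,"y":0,"z":-0.6,"turn":0.9},{"fingers":1,"x":0,"y":0,"z":-0.8,"turn":0.9},{"fingers":1,"x":0,"y":0,"z":-0.8,"turn":0.85},{"fingers":1,"x":0,"y":0,"z":-0.8,"turn":0},{"fingers":1,"x":0,"y":0,"z":0,"turn":0},{"fingers":1,"x":0,"y":0,"z":0,"turn":0}]'
cat > read.py <<'E'
from w import *
import sys
p=np.load("p.npy"); c=camera_model("wrist"); im=grab_frame("wrist"); cv2.imwrite(f"pics/{sys.argv[1]}.png",im[...,::-1])
h=cv2.cvtColor(im,cv2.COLOR_RGB2HSV); g=cv2.cvtColor(im,cv2.COLOR_RGB2GRAY)
_,_,m=blob((h[...,1]<40)&(h[...,2]>150))
hull=cv2.convexHull(np.argwhere(m)[:,::-1].astype(np.int32))
e=onface(hull[:,0],c,p,12)[:,:2]; A=np.c_[2*e,np.ones(len(e))]; s=np.linalg.lstsq(A,(e**2).sum(1),rcond=None)[0]; C=s[:2]
print("ring centre",C,"radius",np.sqrt(s[2]+C@C))
v,u=np.nonzero(np.ones(g.shape)); 
f=onface(np.c_[u,v],c,p,11); k=(abs(f[:,0]-C[0]-83)<5)&(abs(f[:,1]-C[1])<9); q=f[k]-[*C,0]; w=np.clip(150.-g[v[k],u[k]],0,None)
i=np.average(q,axis=0,weights=w); ia=np.degrees(np.arctan2(i[1],i[0])); print("index",i,ia,"n",(w>0).sum())
f=onface(np.c_[u,v],c,p,12)[:,:2]-C; r=np.hypot(*f.T); a=np.degrees(np.arctan2(f[:,1],f[:,0]))-ia
k=(r>60)&(r<69)&(a>-100)&(a<100); hh=np.histogram(a[k],np.arange(-100,101),weights=np.clip(150.-g[v[k],u[k]],0,None))[0]
n=np.histogram(a[k],np.arange(-100,101))[0]; d=hh/np.maximum(n,1)
from scipy.signal import find_peaks
P,_=find_peaks(d,height=12,distance=4)
print([(round(float(np.average(np.arange(x-3,x+4)-99.5,weights=d[x-3:x+4])),1),int(d[x])) for x in P if 3<=x<196])
R_=h[...,0][v[k],u[k]]; S=h[...,1][v[k],u[k]]; rk=((R_<8)|(R_>170))&(S>100); print("red rel index",a[k][rk].mean(),rk.sum())
st=monitor.observe(); G=f2w(np.array([[-4.6,0,24.]]),p)[0]; print("to grasp",tcp_move(G,0,st)*50)
E
python3 read.py w5
```

```text
t: 12.6
position: [568.8, 81.3, 99.5]
tool_rot: [0.001, -0.048, 0.999, 0.001]
wrist_force: [1.3, 5.1, 1.3]
finger_gap: 0.617
grip_force: 30.8
t: 13.4
position: [568.2, 79.4, 249.2]
tool_rot: [0.001, 0.092, 0.996, 0.0]
wrist_force: [-0.2, -0.9, 0.2]
finger_gap: 0.999
grip_force: 0.0
ring centre [-1.33328342 -0.20152181] radius 71.21021662634695
index [83.24725306  0.37071688 11.        ] 0.2551480251327317 n 36
[(-39.1, 64), (-28.9, 30), (-18.7, 33), (-8.8, 67), (1.4, 36), (11.2, 32), (21.3, 79), (31.3, 37), (41.4, 39), (51.3, 81), (61.3, 45), (71.3, 35), (81.1, 73)]
red rel index 81.20301644111956 24
to grasp [ -0.411225     0.44792636 150.13917325]
```

View pics/w5.png

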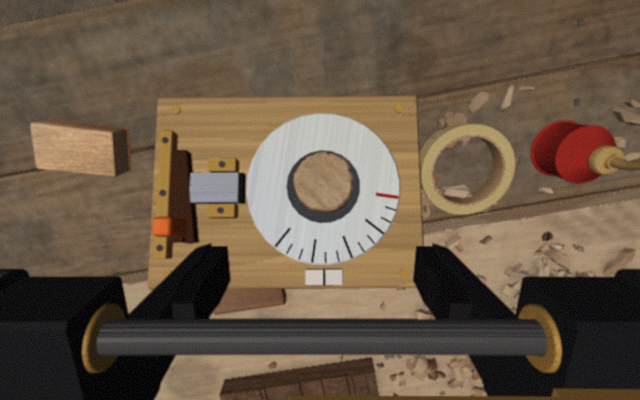

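The scale reads 81.2, with the marks evenly 10 degrees apart. I need 8.8 degrees more, so I'll command about 14 to allow for slip.

```bash
python3 -m jog '[{"fingers":1,"x":0,"y":0,"z":0.8,"turn":0.6},{"fingers":1,"x":0,"y":0,"z":0.8,"turn":0.6},{"fingers":1,"x":0,"y":0,"z":0.8,"turn":0},{"fingers":1,"x":0,"y":0,"z":0.4,"turn":0},{"fingers":1,"x":0,"y":0,"z":0.2,"turn":0},{"fingers":1,"x":0,"y":0,"z":0,"turn":0},{"fingers":-1,"x":0,"y":0,"z":0,"turn":0},{"fingers":-1,"x":0,"y":0,"z":0,"turn":0},{"fingers":-1,"x":0,"y":0,"z":0,"turn":0},{"fingers":-1,"x":0,"y":0,"z":0,"turn":0},{"fingers":-1,"x":0,"y":0,"z":0,"turn":-0.6},{"fingers":-1,"x":0,"y":0,"z":0,"turn":-0.6},{"fingers":-1,"x":0,"y":0,"z":0,"turn":-0.6},{"fingers":-1,"x":0,"y":0,"z":0,"turn":-0.5},{"fingers":-1,"x":0,"y":0,"z":0,"turn":0},{"fingers":-1,"x":0,"y":0,"z":0,"turn":0},{"fingers":1,"x":0,"y":0,"z":0,"turn":0},{"fingers":1,"x":0,"y":0,"z":0,"turn":0},{"fingers":1,"x":0,"y":0,"z":0,"turn":0}]'
python3 -m jog '[{"fingers":1,"x":0,"y":0,"z":-0.6,"turn":0.55},{"fingers":1,"x":0,"y":0,"z":-0.8,"turn":0.55},{"fingers":1,"x":0,"y":0,"z":-0.8,"turn":0},{"fingers":1,"x":0,"y":0,"z":-0.8,"turn":0},{"fingers":1,"x":0,"y":0,"z":0,"turn":0},{"fingers":1,"x":0,"y":0,"z":0,"turn":0}]'
python3 read.py w6
```

```text
t: 15.35
position: [567.9, 79.5, 98.9]
tool_rot: [-0.0, 0.034, 0.999, -0.0]
wrist_force: [-0.9, 0.3, 0.1]
finger_gap: 0.854
grip_force: 0.0
t: 15.95
position: [568.2, 79.7, 249.4]
tool_rot: [0.001, 0.092, 0.996, 0.0]
wrist_force: [-0.2, 0.1, -0.7]
finger_gap: 0.999
grip_force: 0.0
ring centre [-1.37547895 -0.17308157] radius 71.2173468709629
index [82.82719709  0.09210078 11.        ] 0.06371076379325774 n 33
[(-30.8, 77), (-20.7, 34), (-10.6, 32), (-0.6, 90), (9.5, 35), (19.4, 40), (29.4, 84), (39.5, 41), (49.5, 40), (59.5, 86), (69.4, 37), (79.4, 38), (89.2, 80)]
red rel index 89.22560348713534 20
to grasp [ -0.37020849   0.18461051 150.25855565]
```

Run:
```python
from w import *
p=np.load("p.npy"); c=camera_model("wrist"); im=cv2.imread("pics/w6.png")[...,::-1].copy(); h=cv2.cvtColor(im,cv2.COLOR_RGB2HSV)
o=(h[...,0]>4)&(h[...,0]<14)&(h[...,1]>200)&(h[...,2]>120); o[:,240:]=0; t,s,m=blob(o); print(t,s)
uv=np.argwhere(m)[:,::-1]; f=onface(uv,c,p,49); print(f.mean(0),f.min(0),f.max(0))
st=monitor.observe()
for tr in (0,.004,.008):
  x=42-tr*1000; print(tr,proj(f2w(np.array([[x+8,-131,49],[x-8,-131,49],[x-8,-131,15.]]),p),c).round(1).tolist())
r=R.from_euler("z",p[2])
for xt in(42,38,34):
  T=f2w(np.array([[xt+8+12,-131,28.]]),p)[0]+r.apply([9,0,0]); print(xt,T,tcp_move(T,0,st))
```

```text
[163.72580645 226.4516129 ] [154 217  16  19 124]
[  34.77047133 -128.76247048   49.        ] [  27.08391568 -136.31502657   49.        ] [  41.67632073 -124.37332943   49.        ]
0 [[160.0, 245.5], [161.0, 225.5], [178.6, 227.4]]
0.004 [[160.2, 240.5], [161.3, 220.6], [178.8, 223.0]]
0.008 [[160.5, 235.5], [161.5, 215.6], [179.0, 218.6]]
42 [611.87360014 -60.94289264 129.57895026] [-1.38958682 -2.60114469  2.36937152]
38 [608.30185208 -60.32247616 127.88847722] [-1.31711963 -2.6019482   2.40325161]
34 [604.73010401 -59.70205967 126.19800417] [-1.24465244 -2.60275171  2.43713169]
```

```bash
python3 -m jog '[{"fingers":-1,"x":-0.33,"y":-0.65,"z":0,"turn":0},{"fingers":-1,"x":-0.33,"y":-0.65,"z":0,"turn":0},{"fingers":-1,"x":-0.33,"y":-0.65,"z":0,"turn":0},{"fingers":-1,"x":-0.32,"y":-0.65,"z":0,"turn":0},{"fingers":-1,"x":0,"y":0,"z":0,"turn":0},{"fingers":-1,"x":0,"y":0,"z":0.5,"turn":0},{"fingers":-1,"x":0,"y":0,"z":0.5,"turn":0},{"fingers":-1,"x":0,"y":0,"z":0.5,"turn":0},{"fingers":-1,"x":0,"y":0,"z":0.5,"turn":0},{"fingers":-1,"x":0,"y":0,"z":0.3,"turn":0},{"fingers":-1,"x":0,"y":0,"z":0.1,"turn":0},{"fingers":-1,"x":0,"y":0,"z":0,"turn":0},{"fingers":-1,"x":0,"y":0,"z":0,"turn":0}]'
python3 - <<'E'
from w import *
p=np.load("p.npy"); r,t=face(p); st=monitor.observe(); print("face tcp",r.inv().apply(st["position"]-t),st["wrist_force"])
S=np.array(grab_frame("scene"))[...,::-1]; W=grab_frame("wrist")[...,::-1]
a=cv2.resize(S[150:270,280:390],None,fx=3.3,fy=3.3,interpolation=cv2.INTER_CUBIC)[:400]; b=W[:,150:550]
a=cv2.copyMakeBorder(a,0,400-len(a),0,0,0); cv2.imwrite("pics/c7.png",np.hstack([a,b]))
E
```

```text
t: 17.3
position: [609.4, -60.0, 129.6]
tool_rot: [0.001, 0.091, 0.996, 0.0]
wrist_force: [0.2, -1.0, 0.1]
finger_gap: -0.001
grip_force: 0.0
face tcp [  67.75152857 -130.46313083   25.30749876] [ 0.22325678 -1.0461565   0.09275406]
```

View pics/c7.png

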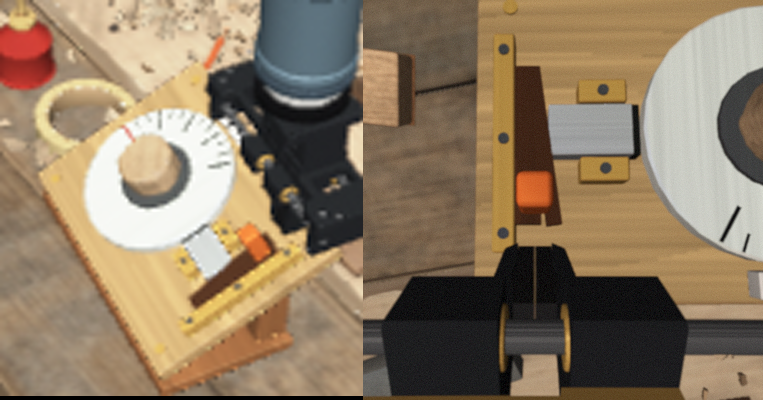

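```bash
cat > st.py <<'E'
from w import *
p=np.load("p.npy"); r,t=face(p); st=monitor.observe(); print("face tcp",r.inv().apply(st["position"]-t),"face force",r.inv().apply(st["wrist_force"]))
E
python3 -m jog '[{"fingers":-1,"x":0.07,"y":0,"z":0.034,"turn":0},{"fingers":-1,"x":0.07,"y":0,"z":0.034,"turn":0},{"fingers":-1,"x":0.07,"y":0,"z":0.034,"turn":0},{"fingers":-1,"x":0.07,"y":0,"z":0.034,"turn":0},{"fingers":-1,"x":0.07,"y":0,"z":0.034,"turn":0},{"fingers":-1,"x":0.07,"y":0,"z":0.034,"turn":0},{"fingers":-1,"x":0.07,"y":0,"z":0.034,"turn":0},{"fingers":-1,"x":0.0,"y":0,"z":0,"turn":0}]'; python3 st.py
```

```text
t: 18.2
position: [584.0, -55.3, 116.7]
tool_rot: [-0.0, 0.091, 0.996, 0.0]
wrist_force: [0.1, -0.7, 2.8]
finger_gap: 0.002
grip_force: 1.8
face tcp [  38.98740875 -130.20366807   24.50526037] face force [ 1.38307141 -0.63187638  2.42007184]
```

```bash
python3 -m jog '[{"fingers":-1,"x":0.04,"y":0,"z":0.018,"turn":0},{"fingers":-1,"x":0.04,"y":0,"z":0.018,"turn":0},{"fingers":-1,"x":0.0,"y":0,"z":0,"turn":0}]'; python3 st.py;  python3 -m jog '[{"fingers":-1,"x":0.04,"y":0,"z":0.018,"turn":0},{"fingers":-1,"x":0.04,"y":0,"z":0.018,"turn":0},{"fingers":-1,"x":0.0,"y":0,"z":0,"turn":0}]'; python3 st.py
```

```text
t: 18.5
position: [580.4, -54.6, 114.9]
tool_rot: [-0.0, 0.091, 0.996, 0.0]
wrist_force: [1.0, 0.6, 1.9]
finger_gap: 0.006
grip_force: 2.0
face tcp [  34.85786122 -130.18909788   24.46767069] face force [1.57292411 0.78979118 1.39287354]
t: 18.8
position: [576.6, -54.0, 113.1]
tool_rot: [-0.0, 0.091, 0.996, 0.0]
wrist_force: [2.3, -0.5, 2.4]
finger_gap: 0.004
grip_force: 2.2
face tcp [  30.60788161 -130.22059216   24.49995672] face force [ 3.16756205 -0.14368624  1.15658737]
```

```bash
for i in 1; do :; done; python3 -m jog '[{"fingers":-1,"x":0.04,"y":0,"z":0.018,"turn":0},{"fingers":-1,"x":0.0,"y":0,"z":0,"turn":0}]'; python3 st.py;  python3 -m jog '[{"fingers":-1,"x":0.04,"y":0,"z":0.018,"turn":0},{"fingers":-1,"x":0.0,"y":0,"z":0,"turn":0}]'; python3 st.py
```

```text
t: 19.0
position: [575.1, -53.7, 112.5]
tool_rot: [0.0, 0.091, 0.996, -0.0]
wrist_force: [3.7, 1.3, 3.0]
finger_gap: 0.009
grip_force: 2.8
face tcp [  28.9655978  -130.19260427   24.52283747] face force [4.39976274 1.96854602 1.28008468]
t: 19.2
position: [573.4, -53.4, 111.7]
tool_rot: [0.001, 0.091, 0.996, -0.0]
wrist_force: [4.7, -1.3, 4.3]
finger_gap: 0.006
grip_force: 3.5
face tcp [  27.12634842 -130.19202075   24.56435555] face force [ 6.20098423 -0.47674136  1.90554283]
```

Force is rising and the jam is starting.

```bash
python3 -m jog '[{"fingers":-1,"x":0.04,"y":0,"z":0.018,"turn":0},{"fingers":-1,"x":0.0,"y":0,"z":0,"turn":0}]'; python3 st.py;  python3 -m jog '[{"fingers":-1,"x":0.04,"y":0,"z":0.018,"turn":0},{"fingers":-1,"x":0.0,"y":0,"z":0,"turn":0}]'; python3 st.py
```

```text
t: 19.4
position: [571.9, -53.1, 111.0]
tool_rot: [0.001, 0.092, 0.996, -0.0]
wrist_force: [4.7, -1.1, 5.1]
finger_gap: 0.008
grip_force: 3.9
face tcp [  25.35958841 -130.16472891   24.55985495] face force [ 6.49884622 -0.30344412  2.58739538]
t: 19.6
position: [570.5, -52.9, 110.4]
tool_rot: [0.002, 0.091, 0.996, -0.0]
wrist_force: [5.7, -0.7, 4.8]
finger_gap: 0.002
grip_force: 4.5
face tcp [  23.85733717 -130.15127065   24.57129483] face force [7.17394312 0.2919059  1.92980639]
```

```bash
python3 -m jog '[{"fingers":-1,"x":0.05,"y":0,"z":0.023,"turn":0},{"fingers":-1,"x":0.0,"y":0,"z":0,"turn":0}]'; python3 st.py;  python3 -m jog '[{"fingers":-1,"x":0.05,"y":0,"z":0.023,"turn":0},{"fingers":-1,"x":0.0,"y":0,"z":0,"turn":0}]'; python3 st.py
```

```text
t: 19.8
position: [568.8, -52.6, 109.6]
tool_rot: [0.003, 0.092, 0.996, -0.0]
wrist_force: [8.0, -2.4, 5.3]
finger_gap: 0.003
grip_force: 5.3
face tcp [  21.95684708 -130.16611867   24.5888689 ] face force [ 9.77453504 -0.97225329  1.27079187]
t: 20.0
position: [568.6, -52.6, 109.5]
tool_rot: [0.005, 0.092, 0.996, -0.0]
wrist_force: [10.0, -2.6, 7.8]
finger_gap: 0.008
grip_force: 7.6
face tcp [  21.77341289 -130.179736     24.58916778] face force [12.58678438 -0.85812949  2.71733214]
```

It has stopped moving at 12.6 N, so it's jammed. A touch more, then I'll back off, rise and look.

```bash
python3 -m jog '[{"fingers":-1,"x":0.04,"y":0,"z":0.018,"turn":0},{"fingers":-1,"x":0.0,"y":0,"z":0,"turn":0}]'; python3 st.py;  python3 -m jog '[{"fingers":-1,"x":-0.15,"y":0,"z":-0.07,"turn":0},{"fingers":-1,"x":-0.15,"y":0,"z":-0.07,"turn":0},{"fingers":-1,"x":-0.15,"y":0,"z":-0.07,"turn":0},{"fingers":-1,"x":0,"y":0,"z":-0.6,"turn":0},{"fingers":-1,"x":0,"y":0,"z":-0.8,"turn":0},{"fingers":-1,"x":0,"y":0,"z":-0.8,"turn":0},{"fingers":-1,"x":0,"y":0,"z":-0.3,"turn":0},{"fingers":1,"x":0.2,"y":0.65,"z":0,"turn":0},{"fingers":1,"x":0.2,"y":0.65,"z":0,"turn":0},{"fingers":1,"x":0.2,"y":0.65,"z":0,"turn":0},{"fingers":1,"x":0.2,"y":0.65,"z":0,"turn":0},{"fingers":1,"x":0,"y":0,"z":0,"turn":0},{"fingers":1,"x":0,"y":0,"z":0,"turn":0},{"fingers":1,"x":0,"y":0,"z":0,"turn":0}]'; python3 read.py w8
```

```text
t: 20.2
position: [568.5, -52.6, 109.4]
tool_rot: [0.007, 0.092, 0.996, -0.0]
wrist_force: [13.3, -2.4, 10.3]
finger_gap: 0.004
grip_force: 9.2
face tcp [  21.63506978 -130.15842244   24.60845913] face force [16.65810737 -0.10143067  3.65178206]
t: 21.6
position: [568.1, 78.0, 241.5]
tool_rot: [-0.001, 0.092, 0.996, -0.001]
wrist_force: [-0.2, -0.4, -0.6]
finger_gap: 0.616
grip_force: 0.0
ring centre [-1.32249239 -0.04319398] radius 71.27918615728733
index [82.83583387  0.19481579 11.        ] 0.13474968035028614 n 32
[(-31.0, 59), (-20.9, 25), (-10.8, 19), (-0.9, 58), (9.3, 28), (19.3, 29), (29.3, 73), (39.4, 34), (49.3, 32), (59.4, 82), (69.3, 34), (79.2, 31), (89.3, 69)]
red rel index 89.1815053003793 30
to grasp [  0.91204035   1.90824802 143.82125989]
```

View pics/w8.png

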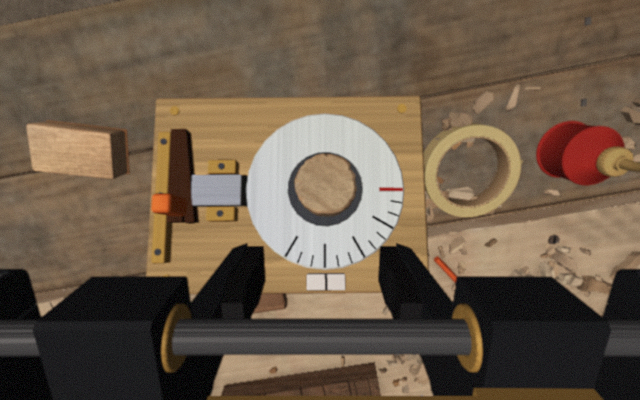

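The final view shows the 90 mark at (325,255) on the index line at (325,281). The bar touches the ring rim, the wedge is driven down (tab at (161,204)), and the bystanders haven't moved.

```bash
python3 -c "from rig import hand_in; print(hand_in())"
```

```text
the job is handed in; nothing more can be done
None
```

The job is handed in: the ring reads about 89.3° at the index by camera, just under 90; the wedge was pushed to about 17 N and has jammed the brake bar on the ring; the arm is clear and the bystanders look unmoved.

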